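# Make up the milk-drink tray and the espresso tray

### The job

Make up the rectangular tray with the milk carton on its square cork mark, the steel milk pitcher on the big round mark in the middle and the tall handleless cup on the small round mark, and the round tray with the tamper on its square mark and the low cup with a handle on its round mark. Set everything down upright with its foot wholly within its mark, and leave the sugar jar standing where it is.

Things in the scene. Friction and masses are not known exactly. Their poses are not given: they have to be found in the camera images.
- rect_tray: Dark brown rectangular tray, 150 mm (its x) by 320 mm (its y), rim 14 mm high, fixed. Origin: centre of its underside, z up; inner floor 4 mm above it. Flat cork marks, flush with the floor, in the tray's frame: square 80 x 80 mm at x 0, y +105 mm (carton); big round, 92 mm across, at x 0, y 0 (pitcher); small round, 72 mm across, at x 0, y -105 mm (tall cup). Yaw within 0.15 rad of 0; left or right.
- round_tray: Dark brown round tray, 230 mm across, rim 14 mm high, fixed. Origin: centre of its underside, z up; inner floor 4 mm above it. Flat cork marks, flush with the floor, in the tray's frame: square 80 x 80 mm at x 0, y +52 mm (tamper); round, 84 mm across, at x 0, y -52 mm (low cup with handle). Yaw within 0.5 rad of 0; on the side without the rectangular tray.
- carton: Milk carton, white with a pale blue band, 56 mm by 56 mm, flat vertical sides up to 80 mm, then a gable roof with a thin ridge up to 103 mm. About 0.2 kg. Origin: centre of its underside; its x and y axes are square to its sides, the ridge runs along y.
- pitcher: Stainless milk pitcher, open on top, straight round body 68 mm across, 85 mm high; wire handle on its -x side, out to 66 mm from the axis, 16 to 78 mm high; small spout lip at the rim on +x, out to 43 mm. Grip the body across its y axis. About 0.2 kg. Origin: centre of its underside. At the start the handle points within 0.6 rad of the world's -x.
- latte_cup: Tall white ceramic cup without a handle, open on top, straight round body 52 mm across and 100 mm high. About 0.2 kg. Origin: centre of its underside.
- tamper: Coffee tamper standing on its steel base: base 58 mm across and 24 mm high, thin neck (18 mm across), dark wooden grip 32 mm across and straight from 54 to 84 mm height, top at 92 mm. About 0.35 kg. Origin: centre of its underside.
- espresso_cup: Low white ceramic cup, open on top, straight round body 60 mm across, 55 mm high; small handle on its -x side, out to 54 mm from the axis, 11 to 48 mm high. Grip the body across its y axis. About 0.15 kg. Origin: centre of its underside. At the start the handle points within 0.6 rad of the world's -x.
- sugar_jar: Bystander among the stock: round amber jar with a steel lid, 58 mm across, 80 mm high, loose. Origin: centre of its underside. It must be left standing where it is.
Mind the look-alikes: they are no part of the job. Leave any yellow look-alike of the tamper alone. What is shaped like the espresso_cup but yellow is not meant.

How it is judged:
At the end, for the whole second after the job is handed in: Each thing on its own mark of its tray: centre within 14 mm of the mark's centre along each tray axis, foot on the tray floor (0 to 8 mm above the tray's underside), upright within 0.1 rad, released and at rest; sugar jar upright within 0.1 rad and within 30 mm of its start (x of carton in the frame of rect_tray between -0.014 and 0.014 m and y of carton in the frame of rect_tray between 0.091 and 0.119 m and z of carton in the frame of rect_tray between 0 and 0.008 m and angle between each of carton, pitcher, latte_cup, tamper, espresso_cup, sugar_jar's own z axis and vertical below 0.1 rad and linear speed of each of carton, pitcher, latte_cup, tamper, espresso_cup below 0.02 m/s and angular speed of each of carton, pitcher, latte_cup, tamper, espresso_cup below 0.3 rad/s and x of pitcher in the frame of rect_tray between -0.014 and 0.014 m and y of pitcher in the frame of rect_tray between -0.014 and 0.014 m and z of pitcher in the frame of rect_tray between 0 and 0.008 m and x of latte_cup in the frame of rect_tray between -0.014 and 0.014 m and y of latte_cup in the frame of rect_tray between -0.119 and -0.091 m and z of latte_cup in the frame of rect_tray between 0 and 0.008 m and x of tamper in the frame of round_tray between -0.014 and 0.014 m and y of tamper in the frame of round_tray between 0.038 and 0.066 m and z of tamper in the frame of round_tray between 0 and 0.008 m and x of espresso_cup in the frame of round_tray between -0.014 and 0.014 m and y of espresso_cup in the frame of round_tray between -0.066 and -0.038 m and z of espresso_cup in the frame of round_tray between 0 and 0.008 m and distance of sugar_jar from where it was at the start of the episode below 0.03 m); the robot touches nothing.
It fails at once if the sugar jar is knocked over or shifted by more than 30 mm (distance of sugar_jar from where it was at the start of the episode above 0.03 m or angle between sugar_jar's own z axis and vertical above 0.3 rad).
It also fails if it takes over 128 s, if anything falls off the work surface, if the arm or the gripper's body presses on something with over 40 N, if the wrist force passes 120 N, or if a joint passes its speed limit or range.

### The arm

A 6-joint arm with a two-finger parallel gripper is mounted at the origin on the work surface. World frame = base frame: x ahead of the robot, y to its left, z up, the work surface at z = 0. Lengths are in m, angles in rad, forces in N, time in s.
With the tool pointing down it reaches from about 0.25 to 0.775 m from the base axis. Payload 4 kg.
Tool frame: the origin (TCP) lies on the centre line of the jaws, within the pads' length; the fingertips stand 22 mm ahead of it and the grasp point (between the pads) lies 3 mm ahead of it; z points along the fingers, y is the direction in which the jaws open and shut (so a half turn about z gives the same grasp; the last joint's range is limited). The gripper opens to 94 mm and grips with 3 to 60 N. Pads are 16 mm wide; open, the fingers measure 119 mm over their backs; the gripper's body (75 mm by 177 mm) begins 78 mm behind the grasp point.
Start: joints at [-1.303, 0.087, 1.371, -0, 1.684, -0.103], TCP at [0.199, -0.513, 0.228] pointing down, gripper open.
Joint ranges: [-3.1, 3.1], [-0.76, 2.03], [0.27, 2.55], [-1.08, 4.22], [0.17, 2.65], [-2.57, 2.57]. Speed limits (rad/s): [2.79, 2.79, 3.14, 3.14, 3.14, 3.14].

### API

Orientations are given as [roll, pitch, yaw] about the fixed x, y, z axes, in that order (R = Rz(yaw) Ry(pitch) Rx(roll)).
In Python, from bench import robot gives the robot as it stands. The module is installed in compiled form; this text tells all that it offers.
- The arm moves only by the shell command python3 -m inch 'ROWS'. ROWS is JSON, a list of rows, each an object with "linear": the shift along the world's x, y, z scaled (see below), a list of three; "twist": the turn about the world's z scaled (see below); "gripper": the opening, from 0 (shut) to 1 (fully open). In form: [{"linear": [x, y, z], "twist": twist, "gripper": gripper}, ...]. A call has 1 to 10 rows; each row is the pose to reach, as a shift and turn from the pose commanded when the call began; what a row does not reach only later rows make up. The controller multiplies each number of a shift by 0.1 m and each number of a turn by 60 degrees. A row lasts 1/12 s, in which the tool goes at most 41.7 mm and 7.16 degrees, less where a joint would pass 70% of its speed; a pose out of reach is approached as far as the arm can. A call with a number of a shift or a turn outside -1 to 1 is refused whole. A call with a gripper value outside its range is refused whole. The fingers move at their own pace and stop on an object; the grip force is fixed at half the most. Time passes only in rows, so rows that repeat a pose let the fingers close. It gives the time, the measured TCP pose, the force and the opening at its end, in the units of the state.
- robot.get_obs(): the state, without advancing time (a new reading comes with each control period).
- robot.snapshot(name): name is "side" or "top" or "wrist"; returns a dict with "image" (420x560x3 uint8, red, green, blue), "depth" (420x560 float32, m along the optical axis (not along the pixel's ray), 0 where there is no reading), "mtx" (3x3 intrinsics, pixels), "rvec" (rotation vector, rad) and "tvec" (3), from world to camera coordinates, as OpenCV has them; the wrist camera has in their place "hand_eye" (4x4, takes a point from camera to tool coordinates, whose origin is the TCP and whose axes are the flange's). Camera axes: x right, y down, z forward; pixel columns grow to the right and rows downward; lengths in m; the calibration is good to about 2 mm. A picture is of the moment at which its call begins: read the wrist's pose just before it.
- robot.close_job(): hands the job in, once; it reports no verdict.
The state is a dict: "time": time; "joint_positions": joint angles; "qvel": joint speeds; "joint_torque": joint torques, N m; "tool_pos": TCP position; "ee_rot": TCP orientation; "wrist_force": force on the tool from outside, world axes, zero at the start; "wrist_torque": the same for the moment, N m; "width": finger opening in m.
Only numpy, scipy, OpenCV 4.12 (cv2) and the standard library are available. Lean on these libraries where they do the work, as an engineer would, in place of code of your own. Each camera call takes 0.05 s, during which the arm holds its last target.

## Working session

There is one attempt and no reset: what is moved stays moved. The work goes in short steps, Python scripts to look and compute and a shell command to move; the robot and the scene stay as the last step left them, time stands still between calls to the robot, and variables do not carry over. Pictures are saved under pics/ and viewed, and the job is handed in when it is done.

```bash
mkdir -p pics; cat > h.py <<'E'
from bench import robot
import numpy as np, cv2
def snap(n,f):
    o=robot.get_obs(); s=robot.snapshot(n); cv2.imwrite('pics/'+f,cv2.cvtColor(s['image'],cv2.COLOR_RGB2BGR)); np.savez('pics/'+f[:-4]+'.npz',tool_pos=o['tool_pos'],ee_rot=o['ee_rot'],**s); return s
def ray(s,u,v,z):
    R=cv2.Rodrigues(np.array(s['rvec'],float))[0]; t=np.array(s['tvec'],float).ravel()
    d=R.T@np.linalg.inv(s['mtx'])@np.array([u,v,1.]); c=-R.T@t
    return c+d*(z-c[2])/d[2]
def cloud(s):
    R=cv2.Rodrigues(np.array(s['rvec'],float))[0]; t=np.array(s['tvec'],float).ravel()
    D=s['depth']; h,w=D.shape; u,v=np.meshgrid(np.arange(w),np.arange(h)); 
    p=np.stack([u,v,np.ones_like(u)],-1)@np.linalg.inv(s['mtx']).T*D[...,None]
    return (p-t)@R
E
python3 - <<'E'
from h import *
for n in ['top','side','wrist']:
    s=snap(n,n+'0.png')
print(robot.get_obs())
s=np.load('pics/top0.npz');R=cv2.Rodrigues(s['rvec'])[0];print(-R.T@s['tvec'].ravel(),R)
E
```

```text
{'time': 0.15, 'joint_positions': array([-1.30308905e+00,  8.78037154e-02,  1.37185583e+00,  1.03887267e-05,
        1.68361766e+00, -1.03099844e-01]), 'qvel': array([ 0.0006483 , -0.00351858, -0.00369757, -0.0013597 , -0.00028394,
        0.00120851]), 'joint_torque': array([ 5.44483355e-04, -3.40643048e+01, -3.02792859e+01,  7.17338710e-02,
        3.05140810e-02, -9.41492226e-05]), 'tool_pos': array([ 0.19920208, -0.51225818,  0.22658894]), 'ee_rot': array([-3.13991811e+00, -1.83639519e-04,  3.70808131e-01]), 'wrist_force': array([ 0.18004626, -0.98666217,  1.34497328]), 'wrist_torque': array([-0.0034228 , -0.01804765,  0.00706873]), 'width': 0.09397748922233842}
[ 0.34382675 -0.07564224  0.98640669] [[-0.00754878 -0.99996825 -0.00255192]
 [-0.99123548  0.0078194  -0.13187527]
 [ 0.13189103  0.00153406 -0.99126303]]
```

View pics/top0.png

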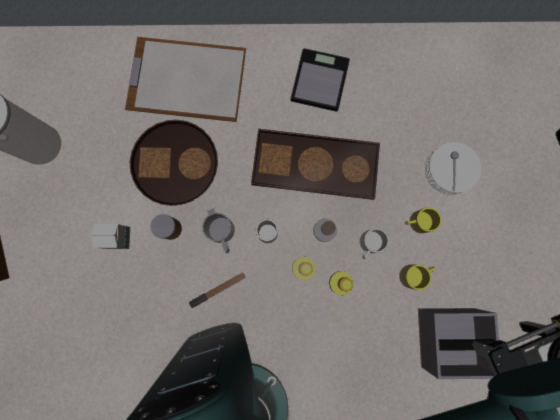

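View pics/side0.png

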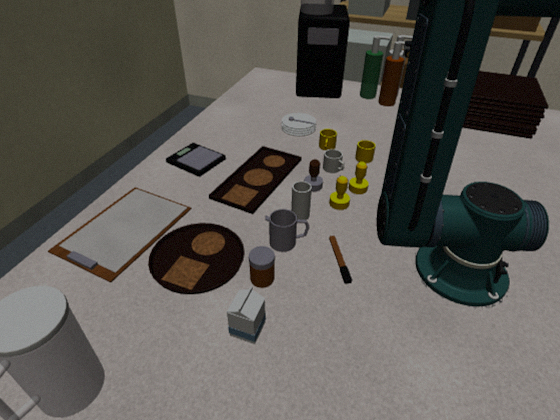

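View pics/wrist0.png

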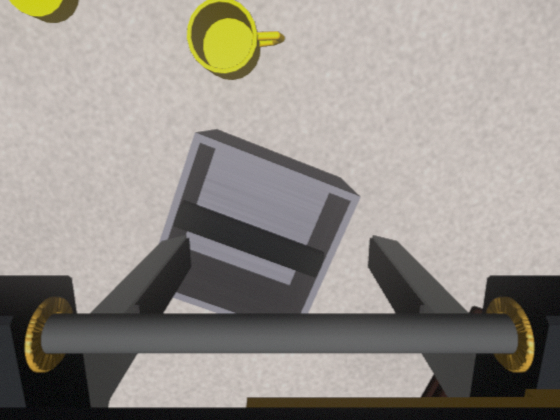

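The top view (up = +x, right = −y) shows the round tray at px (174,162) and the rectangular tray at (316,164). Below them, left to right, are the carton (110,236), jar (163,227), pitcher (219,230), latte cup (267,231), tamper (325,230) and espresso cup (374,241). The yellow look-alikes are below and to the right. The side view agrees with this. The wrist view shows only a knock box and a yellow cup. Next I measure positions.

```bash
python3 - <<'E'
from h import *
s=dict(np.load('pics/top0.npz')); img=s['image']; hsv=cv2.cvtColor(img,cv2.COLOR_RGB2HSV)
# cork
m=cv2.inRange(hsv,(5,70,60),(20,255,255)); m[:120]=0; m[220:]=0
m=cv2.morphologyEx(m,cv2.MORPH_CLOSE,np.ones((5,5),np.uint8))
n,l,st,c=cv2.connectedComponentsWithStats(m)
M=[]
for i in range(1,n):
    if st[i,4]>200:
        p=ray(s,*c[i],0.004); print('cork',c[i].round(1),st[i],p.round(4)); M.append(p)
P=cloud(s)
for name,(u0,u1,v0,v1) in dict(carton=(88,132,215,255),jar=(146,183,210,245),pitcher=(195,240,200,258),latte=(250,285,215,250),tamper=(308,342,212,248),esp=(355,392,222,262)).items():
    Q=P[v0:v1,u0:u1].reshape(-1,3); C=img[v0:v1,u0:u1].reshape(-1,3)
    zt=np.percentile(Q[:,2],99.5)
    print(name,'ztop',zt.round(4))
    for lo,hi in ([(zt-.012,zt+.01),(.02,.2)]):
        q=Q[(Q[:,2]>lo)&(Q[:,2]<hi)]
        (cx,cy),(w,h),a=cv2.minAreaRect((q[:,:2]*1000).astype(np.float32)); (ex,ey),r=cv2.minEnclosingCircle((q[:,:2]*1000).astype(np.float32))
        print('  ',len(q),'rect',np.round([cx,cy,w,h,a],1),'circ',np.round([ex,ey,r],1),'bb',(q.min(0)*1000).round(),(q.max(0)*1000).round())
big=cv2.resize(img[120:300,80:440],None,fx=2.2,fy=2.2,interpolation=cv2.INTER_CUBIC); cv2.imwrite('pics/crop0.png',big[...,::-1])
E
```

```text
cork [275.3 159.5] [258 143  35  34 985] [ 0.6121 -0.0796  0.004 ]
cork [154.2 162.3] [138 147  33  31 950] [0.607  0.2372 0.004 ]
cork [315.3 163.8] [ 298  147   36   35 1007] [ 0.5995 -0.1838  0.004 ]
cork [194.1 163. ] [178 148  33  32 823] [0.6044 0.1327 0.004 ]
cork [355.2 168.6] [341 155  29  28 648] [ 0.5858 -0.2877  0.004 ]
carton ztop 0.1061
   96 rect [411.3 321.   57.1  16.4  86.2] circ [409.1 321.1  28.7] bb [401. 293.  94.] [420. 350. 106.]
   865 rect [411.2 321.4  58.1  56.   89.6] circ [411.  321.9  39. ] bb [383. 292.  20.] [439. 350. 106.]
jar ztop 0.0841
   482 rect [433.7 189.2  58.3  54.9  89.7] circ [434.  189.2  29.3] bb [406. 160.  73.] [461. 218.  85.]
   593 rect [433.2 189.5  57.7  56.2  74.8] circ [433.8 189.3  29.3] bb [404. 160.  20.] [461. 218.  85.]
pitcher ztop 0.09
   175 rect [426.9  59.3  76.3  70.5  63.7] circ [425.4  58.2  49.4] bb [379.  28.  78.] [471.  94.  90.]
   437 rect [424.6  54.   97.   66.1  50.1] circ [419.8  57.1  54.9] bb [368.  27.  20.] [471.  94.  90.]
latte ztop 0.1031
   124 rect [420.3 -57.5  48.5  48.7  89.6] circ [420.7 -57.4  25.7] bb [396. -82.  92.] [445. -33. 104.]
   219 rect [419.7 -57.7  48.8  49.8  88.9] circ [420.4 -57.3  25.8] bb [395. -82.  21.] [445. -33. 104.]
tamper ztop 0.0952
   138 rect [ 426.3 -201.4   28.2   28.7   89.5] circ [ 426.1 -201.5   15.4] bb [ 412. -215.   83.] [ 441. -187.   95.]
   412 rect [ 425.7 -202.2   54.5   55.9   44.4] circ [ 426.  -202.2   29. ] bb [ 397. -230.   20.] [ 455. -175.   95.]
esp ztop 0.0582
   170 rect [ 396.4 -317.6   58.1   63.7   18.4] circ [ 390.8 -315.9   37.4] bb [ 359. -350.   46.] [ 426. -291.   59.]
   317 rect [ 389.8 -320.    58.7   72.3   89.3] circ [ 387.7 -314.    41.1] bb [ 354. -350.   20.] [ 426. -290.   59.]
```

```bash
python3 - <<'E'
from h import *
s=dict(np.load('pics/side0.npz'));img=s['image'][120:345,140:400]
cv2.imwrite('pics/crop1.png',cv2.resize(img,None,fx=2.6,fy=2.6,interpolation=cv2.INTER_CUBIC)[...,::-1])
E
```

```text
(no output)
```

View pics/crop0.png

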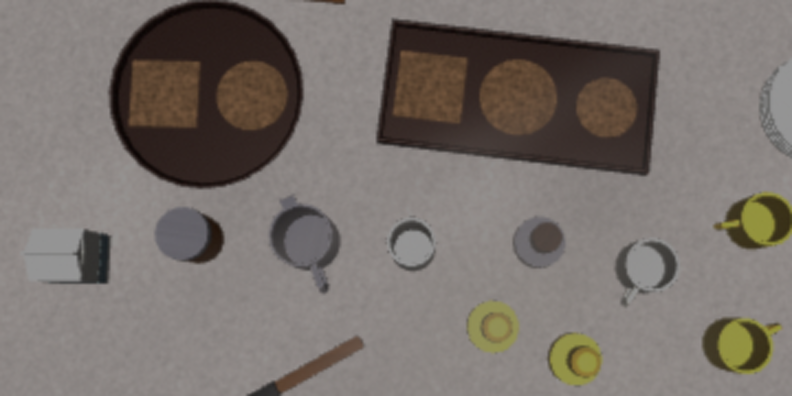

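View pics/crop1.png

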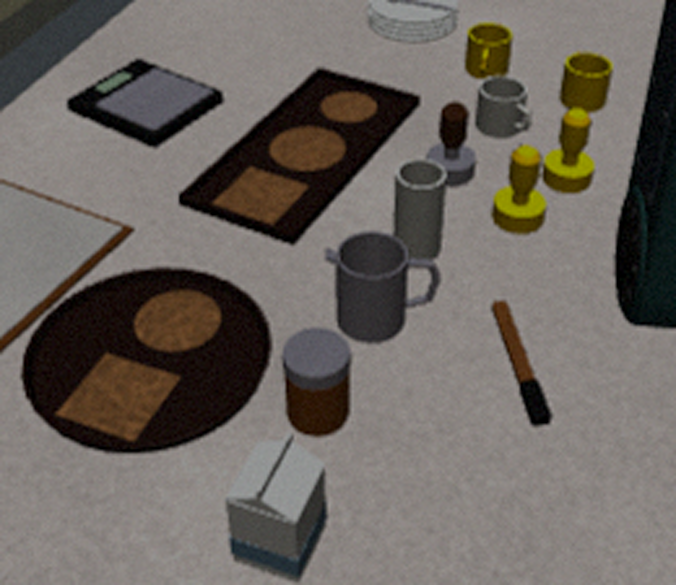

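```bash
python3 - <<'E'
from h import *
from scipy.optimize import least_squares
s=dict(np.load('pics/top0.npz'));P=cloud(s)
def fit(n,box,r,hd,zlo,zhi):
    u0,u1,v0,v1=box;Q=P[v0:v1,u0:u1].reshape(-1,3);q=Q[(Q[:,2]>zlo)&(Q[:,2]<zhi)][:,:2]
    # rim ring points: robust fit of inner-ish/outer: robust circle
    f=lambda p:np.hypot(q[:,0]-p[0],q[:,1]-p[1])-r+.0015
    o=least_squares(f,np.median(q,0),loss='soft_l1',f_scale=.002); c=o.x
    A=Q[(Q[:,2]>.02)][:,:2];d=A-c;far=d[np.hypot(*d.T)>hd];a=far.mean(0) if len(far) else np.zeros(2)
    print(n,c.round(4),'res',np.median(abs(f(c))).round(4),'handle n',len(far),'dir',a.round(4),'yaw(handle from -x)',np.arctan2(-a[1],-a[0]).round(3))
fit('pitcher',(195,240,200,258),.034,.047,.08,.1)
fit('esp',(355,392,222,262),.030,.036,.05,.07)
fit('latte',(250,285,215,250),.026,.05,.095,.12)
# trays
a=np.array([.6121,-.0796]);b=np.array([.5858,-.2877]);d=a-b;print('rect yaw',np.arctan2(-d[0],d[1]))
a=np.array([.607,.2372]);b=np.array([.6044,.1327]);d=a-b;print('round yaw',np.arctan2(-d[0],d[1]),(a+b)/2)
E
```

```text
pitcher [0.4309 0.0609] res 0.0013 handle n 50 dir [-0.0606 -0.0483] yaw(handle from -x) 0.674
esp [ 0.3968 -0.3202] res 0.0011 handle n 28 dir [-0.0378  0.0325] yaw(handle from -x) -0.711
latte [ 0.4204 -0.0575] res 0.001 handle n 3 dir [-0.0766 -0.0182] yaw(handle from -x) 0.233
rect yaw -0.1257150552065962
round yaw -0.0248752507514165 [0.6057  0.18495]
```

The crops show the pitcher handle at about (322,285) with the spout at (289,202), so its yaw is about +0.4. The espresso cup's handle is at (627,298) from centre (648,262), so its yaw is about −0.5. The carton ridge lies along y. I'll start with the espresso cup.

```bash
python3 -m inch '[{"linear":[0.99,0.96,0],"twist":-0.83,"gripper":1},{"linear":[0.99,0.96,0],"twist":-0.83,"gripper":1},{"linear":[0.99,0.96,0],"twist":-0.83,"gripper":1},{"linear":[0.99,0.96,0],"twist":-0.83,"gripper":1},{"linear":[0.99,0.96,0],"twist":-0.83,"gripper":1},{"linear":[0.99,0.96,0],"twist":-0.83,"gripper":1},{"linear":[0.99,0.96,0],"twist":-0.83,"gripper":1}]'
python3 -m inch '[{"linear":[0.99,0.96,0],"twist":0,"gripper":1},{"linear":[0.99,0.96,0],"twist":0,"gripper":1},{"linear":[0.99,0.96,0],"twist":0,"gripper":1},{"linear":[0.99,0.96,-0.4],"twist":0,"gripper":1},{"linear":[0.99,0.96,-0.4],"twist":0,"gripper":1},{"linear":[0.99,0.96,-0.4],"twist":0,"gripper":1}]'
python3 - <<'E'
from h import *
s=snap('wrist','w1.png'); print(robot.get_obs()['time'],robot.get_obs()['tool_pos'],robot.get_obs()['ee_rot'],s['hand_eye'].round(3).tolist(),s['mtx'].tolist())
E
```

```text
time: 0.73
tool_pos: [0.2987, -0.4159, 0.2272]
ee_rot: [-3.141, 0.001, -0.482]
wrist_force: [0.2, -0.8, 1.4]
width: 0.094
time: 1.23
tool_pos: [0.3962, -0.3186, 0.1844]
ee_rot: [-3.14, 0.007, -0.475]
wrist_force: [1.4, 0.7, -0.3]
width: 0.0937
1.2833 [ 0.39683879 -0.32048777  0.18698556] [ 3.14141676e+00  2.05308316e-03 -4.76524384e-01] [[0.0, -0.972, -0.237, 0.069], [1.0, 0.0, -0.0, 0.001], [0.0, -0.237, 0.972, -0.156], [0.0, 0.0, 0.0, 1.0]] [[360.8157131854272, 0.0, 279.0329707938138], [0.0, 360.8157131854272, 206.70615288153874], [0.0, 0.0, 1.0]]
```

View pics/w1.png

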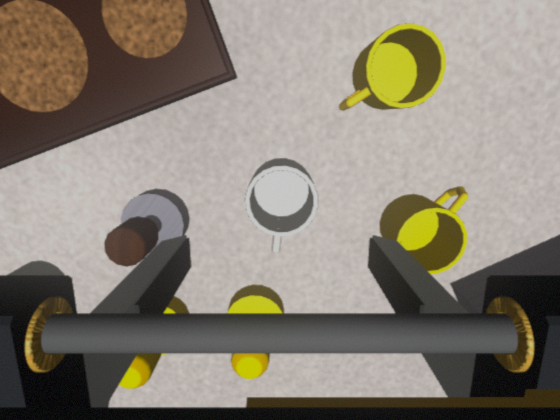

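The wrist view shows the white cup's rim centred at (282,200), with the handle straight below it at (277,243). So the jaws are square to the cup. I'll cast the rim centre into the world to check.

```bash
cat >> h.py <<'E'
from scipy.spatial.transform import Rotation as Rt
def wray(s,u,v,z,pos=None,rot=None):
    pos=s['tool_pos'] if pos is None else pos; rot=s['ee_rot'] if rot is None else rot
    R=Rt.from_euler('xyz',rot).as_matrix(); H=s['hand_eye']
    d=R@H[:3,:3]@np.linalg.inv(s['mtx'])@np.array([u,v,1.]); c=R@H[:3,3]+pos
    return c+d*(z-c[2])/d[2]
def W(f): return dict(np.load('pics/'+f))
E
python3 - <<'E'
from h import *
s=W('w1.npz'); print(s['tool_pos'],s['ee_rot'])
for uv,z in [((282,200),.055),((126,246),.092),((35,55),.004),((145,15),.004)]: print(uv,wray(s,*uv,z).round(4))
E
```

```text
[ 0.3961733  -0.31863745  0.18435242] [-3.13999709  0.00708229 -0.47496953]
(282, 200) [ 0.3982 -0.3229  0.055 ]
(126, 246) [ 0.4272 -0.2096  0.092 ]
(35, 55) [ 0.601  -0.1855  0.004 ]
(145, 15) [ 0.584  -0.2877  0.004 ]
```

```bash
python3 -m inch '[{"linear":[0,0,-0.4],"twist":0,"gripper":1},{"linear":[0,0,-0.8],"twist":0,"gripper":1},{"linear":[0,0,-1],"twist":0,"gripper":1}]'
python3 -m inch '[{"linear":[0,0,-0.3],"twist":0,"gripper":1},{"linear":[0,0,-0.5],"twist":0,"gripper":1},{"linear":[0,0,-0.5],"twist":0,"gripper":1},{"linear":[0,0,-0.5],"twist":0,"gripper":0.2},{"linear":[0,0,-0.5],"twist":0,"gripper":0.2},{"linear":[0,0,-0.5],"twist":0,"gripper":0.2},{"linear":[0,0,-0.5],"twist":0,"gripper":0.2},{"linear":[0,0,-0.5],"twist":0,"gripper":0.2}]'
```

```text
time: 1.53
tool_pos: [0.3962, -0.3218, 0.0861]
ee_rot: [3.141, 0.001, -0.479]
wrist_force: [-0.7, 0.4, -0.4]
width: 0.0942
time: 2.2
tool_pos: [0.3981, -0.3216, 0.0392]
ee_rot: [3.14, -0.003, -0.477]
wrist_force: [0.1, -0.1, 0.1]
width: 0.0641
```

```bash
python3 -m inch '[{"linear":[0,0,0],"twist":0,"gripper":0.2},{"linear":[0,0,0],"twist":0,"gripper":0.2},{"linear":[0,0,0.4],"twist":0,"gripper":0.2},{"linear":[0,0,0.8],"twist":0,"gripper":0.2},{"linear":[0,0,0.9],"twist":0,"gripper":0.2}]'
python3 -m inch '[{"linear":[0,0,0.4],"twist":0,"gripper":0.2},{"linear":[0,0.2,0.6],"twist":0,"gripper":0.2},{"linear":[0.2,0.5,0.6],"twist":0,"gripper":0.2},{"linear":[0.4,0.9,0.6],"twist":0,"gripper":0.2},{"linear":[0.4,0.9,0.6],"twist":0,"gripper":0.2}]'
python3 - <<'E'
from h import *
s=snap('top','t1.png')
E
```

```text
time: 2.62
tool_pos: [0.3996, -0.3227, 0.1336]
ee_rot: [3.138, -0.01, -0.477]
wrist_force: [2.1, -1.6, -0.5]
width: 0.0604
time: 3.03
tool_pos: [0.4394, -0.2253, 0.1872]
ee_rot: [-3.137, 0.0, -0.471]
wrist_force: [-0.3, -0.3, -1.5]
width: 0.0601
```

View pics/t1.png

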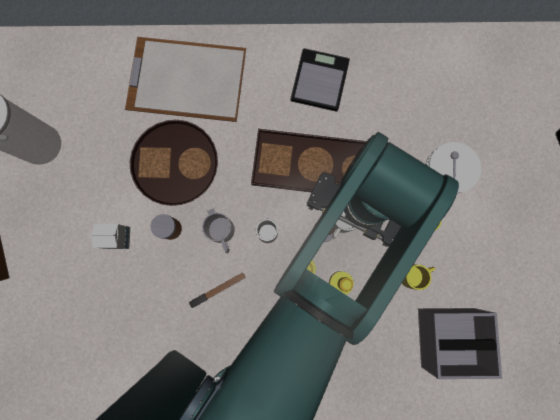

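The cup is held (width 60 mm) and the scene is otherwise undisturbed. Now I'll carry it to the round tray.

```bash
python3 -m inch '[{"linear":[0.2,0.35,0],"twist":0,"gripper":0.2},{"linear":[0.4,0.7,0],"twist":0,"gripper":0.2},{"linear":[0.6,1,0],"twist":0,"gripper":0.2},{"linear":[0.6,1,0],"twist":0,"gripper":0.2}]'
python3 -m inch '[{"linear":[0.2,0.35,0],"twist":0,"gripper":0.2},{"linear":[0.4,0.7,0],"twist":0,"gripper":0.2},{"linear":[0.6,1,0],"twist":0,"gripper":0.2},{"linear":[0.6,1,0],"twist":0,"gripper":0.2}]'
python3 -m inch '[{"linear":[0.2,0.35,0],"twist":0.2,"gripper":0.2},{"linear":[0.3,0.7,0],"twist":0.3,"gripper":0.2},{"linear":[0.45,1,0],"twist":0.4,"gripper":0.2},{"linear":[0.45,1.0,0],"twist":0.4,"gripper":0.2}]'
python3 -m inch '[{"linear":[0,0.35,0],"twist":0,"gripper":0.2},{"linear":[0,0.58,0],"twist":0,"gripper":0.2},{"linear":[0,0.58,-0.3],"twist":0,"gripper":0.2},{"linear":[0,0.58,-0.5],"twist":0,"gripper":0.2},{"linear":[0,0.58,-0.5],"twist":0,"gripper":0.2}]'
python3 - <<'E'
from h import *
s=snap('wrist','w2.png');o=robot.get_obs();print(o['tool_pos'],o['ee_rot'])
E
```

```text
time: 3.42
tool_pos: [0.4991, -0.1264, 0.1862]
ee_rot: [-3.139, 0.002, -0.471]
wrist_force: [0.1, 0.1, -1.8]
width: 0.0606
time: 3.75
tool_pos: [0.5591, -0.0267, 0.1859]
ee_rot: [-3.139, 0.002, -0.472]
wrist_force: [-0.9, 0.1, -2.2]
width: 0.0603
time: 4.08
tool_pos: [0.6034, 0.0731, 0.1856]
ee_rot: [-3.139, 0.001, -0.048]
wrist_force: [-0.4, -0.6, -1.7]
width: 0.0605
time: 4.5
tool_pos: [0.5989, 0.1257, 0.1306]
ee_rot: [3.138, 0.012, -0.058]
wrist_force: [0.0, 0.3, -3.7]
width: 0.0603
[0.6000569  0.12571824 0.13322079] [ 3.1391756   0.00836472 -0.05886934]
```

View pics/w2.png

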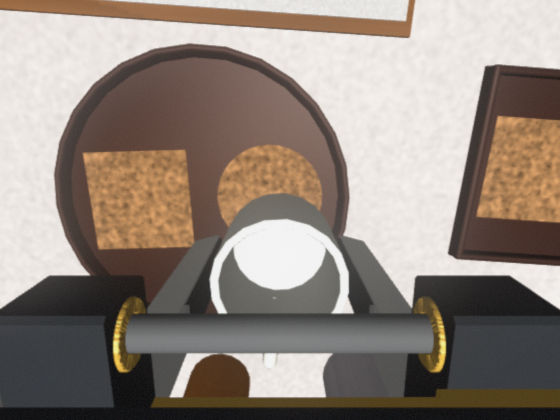

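The wrist view shows the cup held over the round mark (218 to 322 across, top edge at v=145) and the square mark with corners (85,152), (187,150), (194,246), (98,250). I'll use it to refine the mark positions.

```bash
python3 - <<'E'
from h import *
s=W('w2.npz'); o=robot.get_obs();
c=[wray(s,u,v,.004) for u,v in [(85,152),(187,150),(194,246),(98,250)]]
print(np.round(c,4),np.mean(c,0).round(4))
print('round L,R,top',[wray(s,u,v,.004).round(4) for u,v in [(218,195),(322,195),(270,145)]])
o=robot.get_obs();print(o['tool_pos'],o['ee_rot'])
E
```

```text
[[0.6493 0.2725 0.004 ]
 [0.6463 0.1934 0.004 ]
 [0.5673 0.1972 0.004 ]
 [0.5685 0.2772 0.004 ]] [0.6078 0.2351 0.004 ]
round L,R,top [array([0.6093, 0.173 , 0.004 ]), array([0.6044, 0.0898, 0.004 ]), array([0.6463, 0.1289, 0.004 ])]
[0.6000569  0.12571824 0.13322079] [ 3.1391756   0.00836472 -0.05886934]
```

```bash
python3 -m inch '[{"linear":[0.05,0.06,-0.2],"twist":0.02,"gripper":0.2},{"linear":[0.05,0.06,-0.5],"twist":0.02,"gripper":0.2},{"linear":[0.05,0.06,-0.7],"twist":0.02,"gripper":0.2},{"linear":[0.05,0.06,-0.8],"twist":0.02,"gripper":0.2},{"linear":[0.05,0.06,-0.85],"twist":0.02,"gripper":0.2},{"linear":[0.05,0.06,-0.85],"twist":0.02,"gripper":0.2},{"linear":[0.05,0.06,-0.85],"twist":0.02,"gripper":0.2}]'

```

```text
time: 5.13
tool_pos: [0.6085, 0.133, 0.0542]
ee_rot: [-3.141, -0.003, -0.038]
wrist_force: [-0.3, 0.5, -1.4]
width: 0.0598
```

```bash
python3 -m inch '[{"linear":[-0.03,0,-0.05],"twist":0,"gripper":0.2},{"linear":[-0.03,0,-0.09],"twist":0,"gripper":0.2},{"linear":[-0.03,0,-0.09],"twist":0,"gripper":0.2},{"linear":[-0.03,0,-0.09],"twist":0,"gripper":0.2}]'

```

```text
time: 5.47
tool_pos: [0.6042, 0.1334, 0.0436]
ee_rot: [3.141, 0.0, -0.037]
wrist_force: [0.4, -0.0, -1.7]
width: 0.0606
```

```bash
python3 -m inch '[{"linear":[0,0,-0.01],"twist":0,"gripper":0.2},{"linear":[0,0,-0.01],"twist":0,"gripper":0.2},{"linear":[0,0,-0.01],"twist":0,"gripper":0.9},{"linear":[0,0,-0.01],"twist":0,"gripper":0.9},{"linear":[0,0,-0.01],"twist":0,"gripper":0.9},{"linear":[0,0,-0.01],"twist":0,"gripper":0.9},{"linear":[0,0,-0.01],"twist":0,"gripper":0.9}]'
python3 -m inch '[{"linear":[0,0,0.2],"twist":0,"gripper":0.9},{"linear":[0,0,0.5],"twist":0,"gripper":0.9},{"linear":[0,0,0.9],"twist":0,"gripper":0.9},{"linear":[0,0,0.9],"twist":0,"gripper":0.9}]'
python3 - <<'E'
from h import *
s=snap('wrist','w3.png');o=robot.get_obs();print(o['tool_pos'],o['ee_rot'])
E
```

```text
time: 6.05
tool_pos: [0.6044, 0.1334, 0.0427]
ee_rot: [3.142, -0.0, -0.037]
wrist_force: [-0.2, 0.7, -0.1]
width: 0.0841
time: 6.38
tool_pos: [0.6088, 0.134, 0.1422]
ee_rot: [-3.139, -0.016, -0.037]
wrist_force: [1.2, 0.3, 1.7]
width: 0.0846
[0.60767927 0.1338137  0.13898587] [-3.13973942 -0.01188427 -0.03718102]
```

View pics/w3.png

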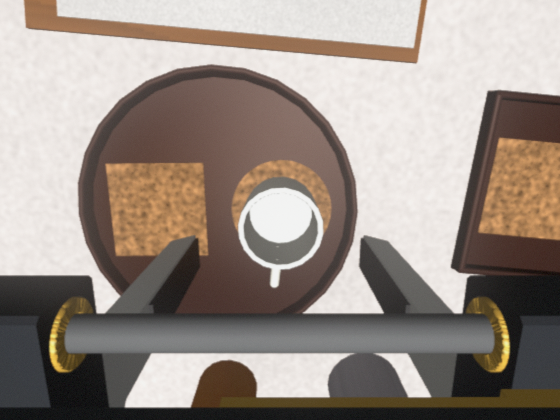

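The cup stands on its round mark, with the ring of cork visible around its foot at (282,205). Next is the tamper.

```bash
python3 -m inch '[{"linear":[0,0,0.4],"twist":0,"gripper":0.9},{"linear":[-0.2,-0.4,0.5],"twist":0,"gripper":0.9},{"linear":[-0.4,-0.7,0.5],"twist":0,"gripper":0.9},{"linear":[-0.5,-0.9,0.5],"twist":0,"gripper":0.9},{"linear":[-0.5,-0.9,0.5],"twist":0,"gripper":0.9}]'
python3 -m inch '[{"linear":[-0.2,-0.4,0],"twist":0,"gripper":0.8},{"linear":[-0.4,-0.7,0],"twist":0,"gripper":0.8},{"linear":[-0.5,-0.9,0],"twist":0,"gripper":0.8},{"linear":[-0.5,-0.9,0],"twist":0,"gripper":0.8}]'
python3 -m inch '[{"linear":[-0.2,-0.4,0],"twist":0,"gripper":0.8},{"linear":[-0.4,-0.7,0],"twist":0,"gripper":0.8},{"linear":[-0.6,-0.9,0],"twist":0,"gripper":0.8},{"linear":[-0.6,-0.9,0],"twist":0,"gripper":0.8}]'
python3 -m inch '[{"linear":[-0.2,-0.4,0],"twist":0,"gripper":0.8},{"linear":[-0.2,-0.6,0],"twist":0,"gripper":0.8},{"linear":[-0.2,-0.66,0],"twist":0,"gripper":0.8},{"linear":[-0.2,-0.66,0],"twist":0,"gripper":0.8}]'
python3 - <<'E'
from h import *
s=snap('wrist','w4.png');o=robot.get_obs();print(o['tool_pos'],o['ee_rot'])
E
```

```text
time: 6.85
tool_pos: [0.5524, 0.04, 0.1821]
ee_rot: [3.14, 0.001, -0.041]
wrist_force: [0.5, 0.4, 0.2]
width: 0.0847
time: 7.18
tool_pos: [0.5026, -0.0492, 0.1815]
ee_rot: [3.14, 0.002, -0.041]
wrist_force: [-0.0, 0.6, 0.1]
width: 0.0749
time: 7.52
tool_pos: [0.4425, -0.1385, 0.1817]
ee_rot: [3.141, 0.002, -0.041]
wrist_force: [0.7, 0.6, -0.1]
width: 0.075
time: 7.85
tool_pos: [0.4251, -0.2027, 0.1818]
ee_rot: [-3.14, 0.0, -0.038]
wrist_force: [-0.2, 1.2, -0.5]
width: 0.075
[ 0.42510439 -0.20180725  0.18186812] [-3.13976875e+00  4.15014581e-04 -3.72812866e-02]
```

View pics/w4.png

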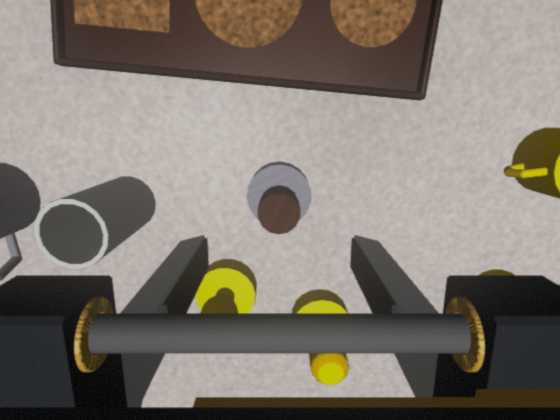

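The dark tamper is centred between the jaws, with its top at (279,212) and base at (279,194). I'll lower, grip and lift.

```bash
python3 -c "
from h import *
s=W('w4.npz');print(wray(s,279,210,.092),wray(s,279,194,.024))"
python3 -m inch '[{"linear":[0.01,0,-0.4],"twist":0,"gripper":0.8},{"linear":[0.01,0,-0.8],"twist":0,"gripper":0.8},{"linear":[0.01,0,-1],"twist":0,"gripper":0.8},{"linear":[0.01,0,-1],"twist":0,"gripper":0.8}]'
python3 -m inch '[{"linear":[0,0,-0.1],"twist":0,"gripper":0.8},{"linear":[0,0,-0.1],"twist":0,"gripper":0},{"linear":[0,0,-0.1],"twist":0,"gripper":0},{"linear":[0,0,-0.1],"twist":0,"gripper":0},{"linear":[0,0,-0.1],"twist":0,"gripper":0},{"linear":[0,0,-0.1],"twist":0,"gripper":0},{"linear":[0,0,-0.1],"twist":0,"gripper":0},{"linear":[0,0,-0.1],"twist":0,"gripper":0},{"linear":[0,0,-0.1],"twist":0,"gripper":0}]'
```

```text
[ 0.43102421 -0.20348234  0.092     ] [ 0.42846883 -0.20327146  0.024     ]
time: 8.23
tool_pos: [0.4224, -0.1985, 0.0766]
ee_rot: [-3.135, 0.01, -0.035]
wrist_force: [-1.1, 0.4, -0.1]
width: 0.0752
time: 8.98
tool_pos: [0.4255, -0.2026, 0.073]
ee_rot: [-3.142, -0.001, -0.037]
wrist_force: [-0.6, 0.7, 1.5]
width: 0.0311
```

```bash
python3 -m inch '[{"linear":[0,0,0.3],"twist":0,"gripper":0},{"linear":[0,0,0.6],"twist":0,"gripper":0},{"linear":[0,0,0.9],"twist":0,"gripper":0},{"linear":[0,0,1],"twist":0,"gripper":0}]'
python3 -m inch '[{"linear":[0,0.2,0.2],"twist":0,"gripper":0},{"linear":[0.2,0.5,0.3],"twist":0,"gripper":0},{"linear":[0.4,0.8,0.3],"twist":0,"gripper":0},{"linear":[0.4,0.9,0.3],"twist":0,"gripper":0}]'
python3 -m inch '[{"linear":[0.2,0.3,0],"twist":0,"gripper":0},{"linear":[0.3,0.6,0],"twist":0,"gripper":0},{"linear":[0.4,0.9,0],"twist":0,"gripper":0},{"linear":[0.4,0.9,0],"twist":0,"gripper":0}]'
python3 -m inch '[{"linear":[0.2,0.3,0],"twist":0,"gripper":0},{"linear":[0.3,0.6,0],"twist":0,"gripper":0},{"linear":[0.4,0.9,0],"twist":0,"gripper":0},{"linear":[0.4,0.9,0],"twist":0,"gripper":0}]'
python3 -m inch '[{"linear":[0.2,0.3,0],"twist":0,"gripper":0},{"linear":[0.3,0.6,0],"twist":0,"gripper":0},{"linear":[0.4,0.9,0],"twist":0,"gripper":0},{"linear":[0.4,0.9,0],"twist":0,"gripper":0}]'
python3 -m inch '[{"linear":[0.1,0.3,0],"twist":0,"gripper":0},{"linear":[0.2,0.6,0],"twist":0,"gripper":0},{"linear":[0.2,0.79,0],"twist":0,"gripper":0},{"linear":[0.2,0.79,0],"twist":0,"gripper":0},{"linear":[0.2,0.79,0],"twist":0,"gripper":0}]'
python3 - <<'E'
from h import *
s=snap('wrist','w5.png');o=robot.get_obs();print(o['tool_pos'],o['ee_rot'])
E
```

```text
time: 9.32
tool_pos: [0.4268, -0.2037, 0.1765]
ee_rot: [3.138, -0.006, -0.037]
wrist_force: [-0.0, -0.7, -1.9]
width: 0.0314
time: 9.65
tool_pos: [0.4674, -0.1093, 0.2018]
ee_rot: [-3.139, -0.002, -0.034]
wrist_force: [-0.3, -0.2, -3.5]
width: 0.0314
time: 9.98
tool_pos: [0.5055, -0.0178, 0.2002]
ee_rot: [-3.138, 0.003, -0.031]
wrist_force: [-0.2, -0.6, -3.6]
width: 0.0315
time: 10.32
tool_pos: [0.5455, 0.0718, 0.2001]
ee_rot: [-3.138, 0.003, -0.032]
wrist_force: [-0.4, -0.3, -2.8]
width: 0.0316
time: 10.65
tool_pos: [0.5854, 0.1615, 0.1997]
ee_rot: [-3.139, 0.003, -0.032]
wrist_force: [-0.5, -1.7, -2.9]
width: 0.0314
time: 11.07
tool_pos: [0.6046, 0.2358, 0.2004]
ee_rot: [3.139, 0.003, -0.036]
wrist_force: [-0.5, -0.3, -3.5]
width: 0.0313
[0.60481623 0.23503575 0.20089483] [ 3.13919261e+00  2.48210967e-03 -3.72846069e-02]
```

View pics/w5.png

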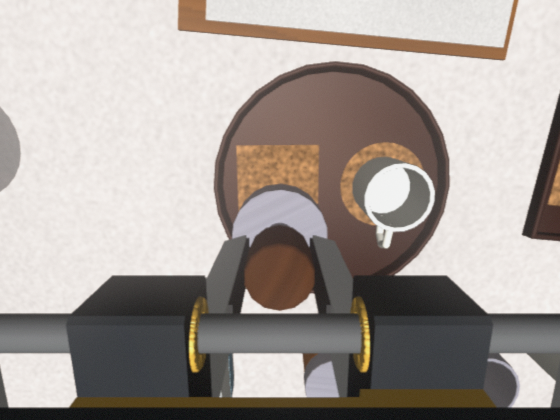

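The wrist view shows the tamper centred left-right over the square mark (236 to 320 wide), and the espresso cup untouched on its round mark.

```bash
python3 -c "
from h import *
s=W('w5.npz');print(wray(s,236,146,.004),wray(s,320,146,.004))"
python3 -m inch '[{"linear":[0.01,0.01,-0.3],"twist":0,"gripper":0},{"linear":[0.01,0.01,-0.6],"twist":0,"gripper":0},{"linear":[0.01,0.01,-0.85],"twist":0,"gripper":0},{"linear":[0.01,0.01,-1],"twist":0,"gripper":0},{"linear":[0.01,0.01,-1],"twist":0,"gripper":0},{"linear":[0.01,0.01,-1],"twist":0,"gripper":0}]'
```

```text
[0.64827026 0.27468976 0.004     ] [0.64535644 0.19356412 0.004     ]
time: 11.62
tool_pos: [0.6056, 0.2354, 0.1012]
ee_rot: [3.14, 0.003, -0.039]
wrist_force: [-0.4, 1.2, -2.5]
width: 0.0316
```

```bash
python3 -m inch '[{"linear":[0,0,-0.15],"twist":0,"gripper":0},{"linear":[0,0,-0.22],"twist":0,"gripper":0},{"linear":[0,0,-0.24],"twist":0,"gripper":0},{"linear":[0,0,-0.24],"twist":0,"gripper":0},{"linear":[0,0,-0.24],"twist":0,"gripper":0}]'
python3 -m inch '[{"linear":[0,0,-0.005],"twist":0,"gripper":0},{"linear":[0,0,-0.005],"twist":0,"gripper":0},{"linear":[0,0,-0.005],"twist":0,"gripper":0.7},{"linear":[0,0,-0.005],"twist":0,"gripper":0.7},{"linear":[0,0,-0.005],"twist":0,"gripper":0.7},{"linear":[0,0,-0.005],"twist":0,"gripper":0.7},{"linear":[0,0,-0.005],"twist":0,"gripper":0.7}]'
python3 -m inch '[{"linear":[0,0,0.2],"twist":0,"gripper":0.7},{"linear":[0,0,0.5],"twist":0,"gripper":0.7},{"linear":[0,0,0.9],"twist":0,"gripper":0.7},{"linear":[0,0,1],"twist":0,"gripper":0.7}]'
python3 -c "
from h import *
s=snap('wrist','w6.png');o=robot.get_obs();print(o['tool_pos'],o['ee_rot'])"
```

```text
time: 12.03
tool_pos: [0.6068, 0.2373, 0.0796]
ee_rot: [-3.141, -0.001, -0.037]
wrist_force: [-0.8, -0.5, -3.2]
width: 0.0314
time: 12.62
tool_pos: [0.6066, 0.2375, 0.0786]
ee_rot: [-3.141, -0.001, -0.037]
wrist_force: [-0.7, 0.5, 0.0]
width: 0.0613
time: 12.95
tool_pos: [0.6089, 0.2382, 0.1857]
ee_rot: [-3.138, -0.011, -0.037]
wrist_force: [1.6, -0.4, 1.5]
width: 0.066
[0.60935315 0.23831396 0.1862373 ] [-3.1374062  -0.0127452  -0.03713094]
```

View pics/w6.png

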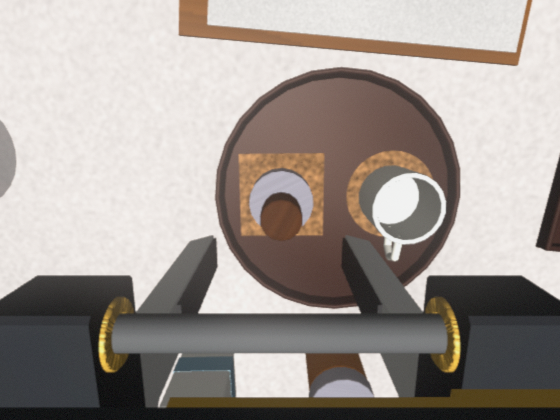

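The tamper stands within its square (base at (281,198), mark 239–325 × 153–236). Now the carton.

```bash
python3 -m inch '[{"linear":[-0.3,0.2,0.1],"twist":0,"gripper":1},{"linear":[-0.6,0.4,0.1],"twist":0,"gripper":1},{"linear":[-0.9,0.6,0.1],"twist":0,"gripper":1},{"linear":[-1,0.8,0.1],"twist":0,"gripper":1}]'
python3 -m inch '[{"linear":[-0.3,0,0],"twist":0,"gripper":1},{"linear":[-0.6,0,0],"twist":0,"gripper":1},{"linear":[-0.9,0,0],"twist":0,"gripper":1},{"linear":[-0.98,0.03,0],"twist":0,"gripper":1},{"linear":[-0.98,0.03,0],"twist":0,"gripper":1},{"linear":[-0.98,0.03,0],"twist":0,"gripper":1}]'
python3 -c "
from h import *
s=snap('wrist','w7.png');o=robot.get_obs();print(o['tool_pos'],o['ee_rot'],o['joint_positions'][5])"
```

```text
time: 13.33
tool_pos: [0.5025, 0.3179, 0.187]
ee_rot: [3.141, 0.003, -0.036]
wrist_force: [-0.1, 0.2, -0.1]
width: 0.0894
time: 13.83
tool_pos: [0.4086, 0.3204, 0.1876]
ee_rot: [3.141, -0.001, -0.037]
wrist_force: [0.7, -0.2, 0.0]
width: 0.0938
[0.40915283 0.32027869 0.18757281] [ 3.14113673e+00 -5.04005853e-04 -3.74191422e-02] 2.163623963908858
```

View pics/w7.png

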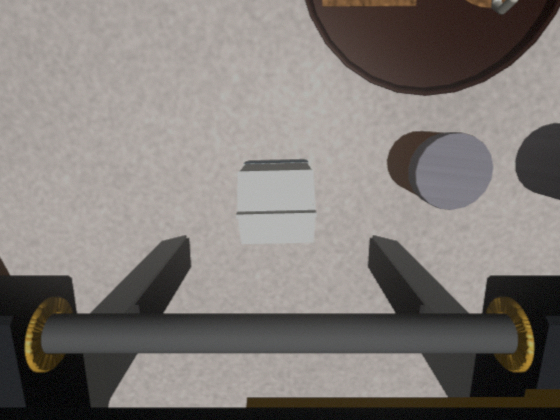

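The carton ridge runs from (237,213) to (316,210), a 0.035 rad tilt from the tool, so the carton's world yaw is about 0.

```bash
python3 -c "
from h import *
s=W('w7.npz');print(wray(s,276.5,211.5,.103))"
python3 -m inch '[{"linear":[0.03,0.01,-0.4],"twist":0.035,"gripper":1},{"linear":[0.03,0.01,-0.8],"twist":0.035,"gripper":1},{"linear":[0.03,0.01,-1],"twist":0.035,"gripper":1},{"linear":[0.03,0.01,-1],"twist":0.035,"gripper":1}]'
python3 -m inch '[{"linear":[0,0,-0.3],"twist":0,"gripper":1},{"linear":[0,0,-0.34],"twist":0,"gripper":1},{"linear":[0,0,-0.34],"twist":0,"gripper":1},{"linear":[0,0,-0.34],"twist":0,"gripper":0},{"linear":[0,0,-0.34],"twist":0,"gripper":0},{"linear":[0,0,-0.34],"twist":0,"gripper":0},{"linear":[0,0,-0.34],"twist":0,"gripper":0},{"linear":[0,0,-0.34],"twist":0,"gripper":0},{"linear":[0,0,-0.34],"twist":0,"gripper":0},{"linear":[0,0,-0.34],"twist":0,"gripper":0}]'
```

```text
[0.4149106  0.32119969 0.103     ]
time: 14.22
tool_pos: [0.4091, 0.3187, 0.0813]
ee_rot: [3.135, 0.01, -0.002]
wrist_force: [-0.2, -0.7, -0.5]
width: 0.0938
time: 15.05
tool_pos: [0.4115, 0.3219, 0.0547]
ee_rot: [-3.14, -0.001, -0.0]
wrist_force: [-0.9, 1.1, 2.4]
width: 0.0559
```

```bash
python3 -m inch '[{"linear":[0,0,0.3],"twist":0,"gripper":0},{"linear":[0,0,0.6],"twist":0,"gripper":0},{"linear":[0,0,0.9],"twist":0,"gripper":0},{"linear":[0,0,1],"twist":0,"gripper":0},{"linear":[0,0,1],"twist":0,"gripper":0}]'
python3 -m inch '[{"linear":[0,0,0.3],"twist":0,"gripper":0},{"linear":[0.2,-0.3,0.4],"twist":-0.04,"gripper":0},{"linear":[0.4,-0.6,0.4],"twist":-0.08,"gripper":0},{"linear":[0.5,-0.9,0.4],"twist":-0.12,"gripper":0},{"linear":[0.5,-1,0.4],"twist":-0.12,"gripper":0}]'
python3 -m inch '[{"linear":[0.2,-0.3,0],"twist":0,"gripper":0},{"linear":[0.4,-0.6,0],"twist":0,"gripper":0},{"linear":[0.5,-0.9,0],"twist":0,"gripper":0},{"linear":[0.5,-1,0],"twist":0,"gripper":0}]'
python3 -m inch '[{"linear":[0.2,-0.3,0],"twist":0,"gripper":0},{"linear":[0.4,-0.6,0],"twist":0,"gripper":0},{"linear":[0.5,-0.9,0],"twist":0,"gripper":0},{"linear":[0.5,-1,0],"twist":0,"gripper":0}]'
python3 -m inch '[{"linear":[0.2,-0.3,0],"twist":0,"gripper":0},{"linear":[0.4,-0.6,0],"twist":0,"gripper":0},{"linear":[0.5,-0.9,0],"twist":0,"gripper":0},{"linear":[0.5,-1,0],"twist":0,"gripper":0},{"linear":[0.5,-1,0],"twist":0,"gripper":0}]'
python3 -c "
from h import *
s=snap('wrist','w8.png');o=robot.get_obs();print(o['tool_pos'],o['ee_rot'])"
```

```text
time: 15.47
tool_pos: [0.4128, 0.3223, 0.157]
ee_rot: [-3.138, -0.005, -0.0]
wrist_force: [0.4, -0.2, -2.8]
width: 0.0559
time: 15.88
tool_pos: [0.4619, 0.2174, 0.1908]
ee_rot: [3.137, 0.003, -0.131]
wrist_force: [-0.2, -0.0, -2.8]
width: 0.0555
time: 16.22
tool_pos: [0.5115, 0.1177, 0.1907]
ee_rot: [3.138, 0.004, -0.13]
wrist_force: [0.4, -0.3, -2.7]
width: 0.0558
time: 16.55
tool_pos: [0.5615, 0.0181, 0.1909]
ee_rot: [3.139, 0.004, -0.129]
wrist_force: [-0.5, 0.4, -2.8]
width: 0.0558
time: 16.97
tool_pos: [0.6103, -0.0801, 0.1913]
ee_rot: [-3.141, 0.005, -0.129]
wrist_force: [-0.6, 0.3, -3.1]
width: 0.0557
[ 0.61019098 -0.07826558  0.19191613] [-3.1399902   0.00416868 -0.12733915]
```

View pics/w8.png

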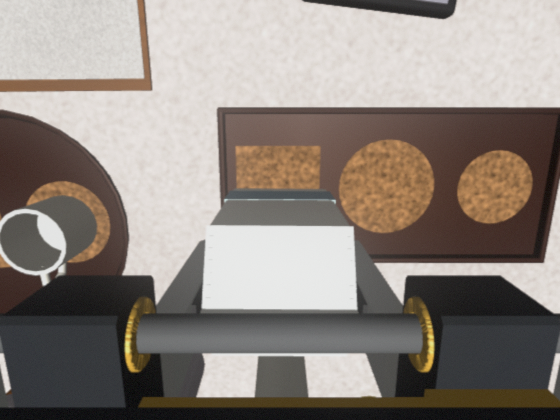

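The wrist view shows the tray edges square to the image, so the yaw matches. The square mark's top corners are (236,146) and (320,146), the big round mark is at (386,186) and the small round mark at (494,187).

```bash
python3 -c "
from h import *
s=W('w8.npz')
for uv in [(236,146),(320,146),(386,186),(494,187)]: print(uv,wray(s,*uv,.004).round(4))
a=wray(s,386,186,.004);b=wray(s,494,187,.004);d=a-b;print(np.hypot(*d[:2]),np.arctan2(-d[0],d[1]),a+d)
"
```

```text
(236, 146) [ 0.6577 -0.0461  0.004 ]
(320, 146) [ 0.6476 -0.1245  0.004 ]
(386, 186) [ 0.6013 -0.1839  0.004 ]
(494, 187) [ 0.5869 -0.2874  0.004 ]
0.1045326973124314 -0.1381304543170241 [ 0.61570723 -0.08035448  0.004     ]
```

```bash
python3 -m inch '[{"linear":[0.02,-0.01,-0.3],"twist":0,"gripper":0},{"linear":[0.02,-0.01,-0.6],"twist":0,"gripper":0},{"linear":[0.02,-0.01,-0.85],"twist":0,"gripper":0},{"linear":[0.02,-0.01,-1],"twist":0,"gripper":0},{"linear":[0.02,-0.01,-1],"twist":0,"gripper":0},{"linear":[0.02,-0.01,-1],"twist":0,"gripper":0}]'
python3 -m inch '[{"linear":[0,0,-0.15],"twist":0,"gripper":0},{"linear":[0,0,-0.27],"twist":0,"gripper":0},{"linear":[0,0,-0.31],"twist":0,"gripper":0},{"linear":[0,0,-0.31],"twist":0,"gripper":0},{"linear":[0,0,-0.31],"twist":0,"gripper":0}]'
```

```text
time: 17.52
tool_pos: [0.6119, -0.0773, 0.0928]
ee_rot: [-3.14, 0.003, -0.124]
wrist_force: [0.6, 0.2, -2.8]
width: 0.0557
time: 17.93
tool_pos: [0.6134, -0.0794, 0.0634]
ee_rot: [3.142, -0.0, -0.126]
wrist_force: [0.4, 0.2, -1.8]
width: 0.056
```

Lower 4 mm more, release, lift.

```bash
python3 -m inch '[{"linear":[0,0,-0.03],"twist":0,"gripper":0},{"linear":[0,0,-0.035],"twist":0,"gripper":0},{"linear":[0,0,-0.035],"twist":0,"gripper":0},{"linear":[0,0,-0.035],"twist":0,"gripper":0},{"linear":[0,0,-0.035],"twist":0,"gripper":0.85},{"linear":[0,0,-0.035],"twist":0,"gripper":0.85},{"linear":[0,0,-0.035],"twist":0,"gripper":0.85},{"linear":[0,0,-0.035],"twist":0,"gripper":0.85},{"linear":[0,0,-0.035],"twist":0,"gripper":0.85}]'
python3 -m inch '[{"linear":[0,0,0.2],"twist":0,"gripper":0.85},{"linear":[0,0,0.5],"twist":0,"gripper":0.85},{"linear":[0,0,0.9],"twist":0,"gripper":0.85},{"linear":[0,0,1],"twist":0,"gripper":0.85}]'
python3 -m inch '[{"linear":[0,0,0.4],"twist":0,"gripper":0.85},{"linear":[0,0,0.4],"twist":0,"gripper":0.85}]'
python3 -c "
from h import *
s=snap('wrist','w9.png');o=robot.get_obs();print(o['tool_pos'],o['ee_rot'])"
```

```text
time: 18.68
tool_pos: [0.6135, -0.0797, 0.0599]
ee_rot: [3.141, -0.001, -0.126]
wrist_force: [-0.5, -0.4, 0.3]
width: 0.0797
time: 19.02
tool_pos: [0.6162, -0.0802, 0.1669]
ee_rot: [3.14, -0.011, -0.126]
wrist_force: [1.2, -1.1, 1.9]
width: 0.0799
time: 19.18
tool_pos: [0.6165, -0.0803, 0.2082]
ee_rot: [3.14, -0.014, -0.126]
wrist_force: [1.1, 0.1, 1.8]
width: 0.0806
[ 0.61580963 -0.08016184  0.20526238] [ 3.14046332 -0.01101876 -0.12615544]
```

View pics/w9.png

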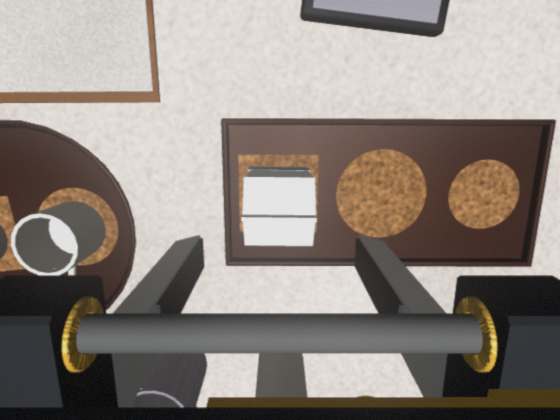

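The carton stands square inside its mark (mark top corners (238,155) and (319,155), carton 243–316). Now the pitcher.

```bash
python3 -m inch '[{"linear":[-0.3,0.2,0],"twist":0.12,"gripper":1},{"linear":[-0.6,0.4,0],"twist":0.24,"gripper":1},{"linear":[-0.9,0.6,0],"twist":0.36,"gripper":1},{"linear":[-1,0.7,0],"twist":0.48,"gripper":1},{"linear":[-1,0.7,0],"twist":0.5,"gripper":1}]'
python3 -m inch '[{"linear":[-0.3,0.3,0],"twist":0,"gripper":1},{"linear":[-0.6,0.6,0],"twist":0,"gripper":1},{"linear":[-0.85,0.7,0],"twist":0,"gripper":1},{"linear":[-0.85,0.7,0],"twist":0,"gripper":1},{"linear":[-0.85,0.7,0],"twist":0,"gripper":1}]'
python3 -c "
from h import *
s=snap('wrist','w10.png');o=robot.get_obs();print(o['tool_pos'],o['ee_rot'])"
```

```text
time: 19.65
tool_pos: [0.5109, -0.0077, 0.1986]
ee_rot: [-3.14, 0.001, 0.403]
wrist_force: [-0.6, -0.3, -0.4]
width: 0.0941
time: 20.07
tool_pos: [0.4283, 0.0604, 0.1992]
ee_rot: [3.141, -0.001, 0.397]
wrist_force: [-0.5, -0.9, 1.6]
width: 0.0936
[0.42904853 0.05996711 0.1992398 ] [ 3.14057691e+00 -5.93631993e-04  3.96284418e-01]
```

View pics/w10.png

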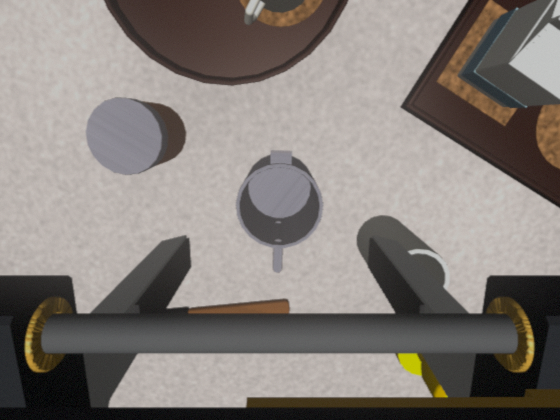

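The pitcher rim is centred at (279,205), with the spout at (281,157) and handle at (278,260) in line with the tool's x axis, so the yaw is right.

```bash
python3 -c "
from h import *
s=W('w10.npz');print(wray(s,279,205,.085))"
python3 -m inch '[{"linear":[0.02,0.01,-0.3],"twist":0,"gripper":1},{"linear":[0.02,0.01,-0.6],"twist":0,"gripper":1},{"linear":[0.02,0.01,-0.9],"twist":0,"gripper":1},{"linear":[0.02,0.01,-1],"twist":0,"gripper":1},{"linear":[0.02,0.01,-1],"twist":0,"gripper":1}]'
```

```text
[0.4319215  0.06107643 0.085     ]
time: 20.53
tool_pos: [0.4289, 0.0605, 0.096]
ee_rot: [-3.139, 0.007, 0.395]
wrist_force: [-1.4, 0.1, -0.0]
width: 0.0939
```

```bash
python3 -m inch '[{"linear":[0,0,-0.3],"twist":0,"gripper":1},{"linear":[0,0,-0.45],"twist":0,"gripper":1},{"linear":[0,0,-0.45],"twist":0,"gripper":1},{"linear":[0,0,-0.45],"twist":0,"gripper":0},{"linear":[0,0,-0.45],"twist":0,"gripper":0},{"linear":[0,0,-0.45],"twist":0,"gripper":0},{"linear":[0,0,-0.45],"twist":0,"gripper":0},{"linear":[0,0,-0.45],"twist":0,"gripper":0},{"linear":[0,0,-0.45],"twist":0,"gripper":0},{"linear":[0,0,-0.45],"twist":0,"gripper":0}]'
```

```text
time: 21.37
tool_pos: [0.4316, 0.0615, 0.0562]
ee_rot: [3.14, -0.003, 0.397]
wrist_force: [-0.3, 0.2, 6.0]
width: 0.069
```

```bash
python3 -m inch '[{"linear":[0,0,0.3],"twist":0,"gripper":0},{"linear":[0,0,0.6],"twist":0,"gripper":0},{"linear":[0,0,0.9],"twist":0,"gripper":0},{"linear":[0,0,1],"twist":0,"gripper":0},{"linear":[0,0,1],"twist":0,"gripper":0}]'
python3 -m inch '[{"linear":[0,0,0.4],"twist":0,"gripper":0},{"linear":[0.2,-0.2,0.5],"twist":-0.1,"gripper":0},{"linear":[0.4,-0.5,0.5],"twist":-0.2,"gripper":0},{"linear":[0.6,-0.8,0.5],"twist":-0.3,"gripper":0},{"linear":[0.6,-0.9,0.5],"twist":-0.4,"gripper":0},{"linear":[0.6,-0.9,0.5],"twist":-0.5,"gripper":0}]'
python3 -m inch '[{"linear":[0.2,-0.3,0],"twist":0,"gripper":0},{"linear":[0.4,-0.6,0],"twist":0,"gripper":0},{"linear":[0.6,-0.8,0],"twist":0,"gripper":0},{"linear":[0.6,-0.9,0],"twist":0,"gripper":0}]'
python3 -m inch '[{"linear":[0.2,-0.3,0],"twist":0,"gripper":0},{"linear":[0.4,-0.6,0],"twist":0,"gripper":0},{"linear":[0.46,-0.67,0],"twist":0,"gripper":0},{"linear":[0.46,-0.67,0],"twist":0,"gripper":0},{"linear":[0.46,-0.67,0],"twist":0,"gripper":0}]'
python3 -c "
from h import *
s=snap('wrist','w11.png');o=robot.get_obs();print(o['tool_pos'],o['ee_rot'])"
```

```text
time: 21.78
tool_pos: [0.4321, 0.0614, 0.1573]
ee_rot: [3.139, -0.006, 0.397]
wrist_force: [1.5, -0.0, -2.5]
width: 0.0688
time: 22.28
tool_pos: [0.4898, -0.0311, 0.2007]
ee_rot: [3.14, 0.006, -0.135]
wrist_force: [0.1, -0.3, -1.8]
width: 0.0689
time: 22.62
tool_pos: [0.5514, -0.121, 0.1999]
ee_rot: [-3.141, 0.005, -0.128]
wrist_force: [0.2, 0.1, -2.4]
width: 0.0689
time: 23.03
tool_pos: [0.5952, -0.185, 0.2019]
ee_rot: [-3.14, 0.005, -0.127]
wrist_force: [0.7, 0.2, -1.1]
width: 0.0688
[ 0.59524297 -0.18441277  0.20281644] [-3.1400716   0.00348876 -0.12563543]
```

View pics/w11.png

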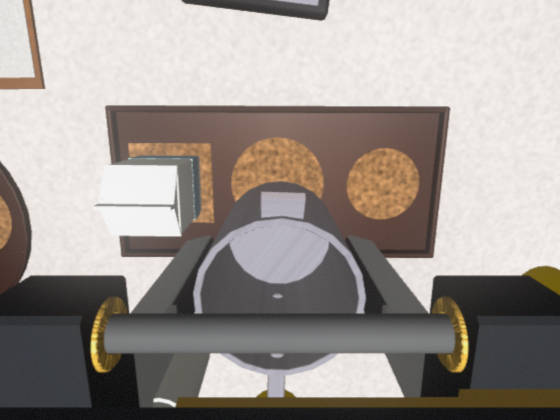

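```bash
python3 -m inch '[{"linear":[0.04,0.01,-0.3],"twist":0,"gripper":0},{"linear":[0.04,0.01,-0.6],"twist":0,"gripper":0},{"linear":[0.04,0.01,-0.85],"twist":0,"gripper":0},{"linear":[0.04,0.01,-1],"twist":0,"gripper":0},{"linear":[0.04,0.01,-1],"twist":0,"gripper":0},{"linear":[0.04,0.01,-1],"twist":0,"gripper":0}]'
python3 -m inch '[{"linear":[0,0,-0.15],"twist":0,"gripper":0},{"linear":[0,0,-0.3],"twist":0,"gripper":0},{"linear":[0,0,-0.38],"twist":0,"gripper":0},{"linear":[0,0,-0.38],"twist":0,"gripper":0},{"linear":[0,0,-0.38],"twist":0,"gripper":0}]'
```

```text
time: 23.58
tool_pos: [0.5992, -0.1829, 0.1038]
ee_rot: [-3.141, 0.002, -0.125]
wrist_force: [-0.5, -0.2, -0.6]
width: 0.0689
time: 24.0
tool_pos: [0.6006, -0.1845, 0.0676]
ee_rot: [3.141, -0.001, -0.126]
wrist_force: [-0.7, -0.2, -1.7]
width: 0.0694
```

```bash
python3 -m inch '[{"linear":[0,0,-0.03],"twist":0,"gripper":0},{"linear":[0,0,-0.06],"twist":0,"gripper":0},{"linear":[0,0,-0.06],"twist":0,"gripper":0},{"linear":[0,0,-0.06],"twist":0,"gripper":0}]'
```

```text
time: 24.33
tool_pos: [0.6004, -0.1847, 0.0607]
ee_rot: [3.141, -0.0, -0.126]
wrist_force: [-0.2, 0.7, -1.9]
width: 0.069
```

```bash
python3 -m inch '[{"linear":[0,0,-0.01],"twist":0,"gripper":0},{"linear":[0,0,-0.01],"twist":0,"gripper":0},{"linear":[0,0,-0.01],"twist":0,"gripper":0.9},{"linear":[0,0,-0.01],"twist":0,"gripper":0.9},{"linear":[0,0,-0.01],"twist":0,"gripper":0.9},{"linear":[0,0,-0.01],"twist":0,"gripper":0.9},{"linear":[0,0,-0.01],"twist":0,"gripper":0.9}]'
python3 -m inch '[{"linear":[0,0,0.2],"twist":0,"gripper":0.9},{"linear":[0,0,0.5],"twist":0,"gripper":0.9},{"linear":[0,0,0.9],"twist":0,"gripper":0.9},{"linear":[0,0,1],"twist":0,"gripper":0.9}]'
python3 -m inch '[{"linear":[0,0,0.4],"twist":0,"gripper":0.9},{"linear":[0,0,0.4],"twist":0,"gripper":0.9}]'
python3 -c "
from h import *
s=snap('wrist','w12.png');o=robot.get_obs();print(o['tool_pos'],o['ee_rot'])"
```

```text
time: 24.92
tool_pos: [0.6004, -0.1847, 0.0595]
ee_rot: [3.141, -0.0, -0.126]
wrist_force: [-0.2, 0.4, -0.3]
width: 0.0845
time: 25.25
tool_pos: [0.603, -0.1857, 0.1668]
ee_rot: [3.139, -0.011, -0.126]
wrist_force: [0.2, -1.3, 1.5]
width: 0.0844
time: 25.42
tool_pos: [0.6033, -0.1858, 0.2081]
ee_rot: [3.138, -0.014, -0.126]
wrist_force: [0.8, -0.2, 1.6]
width: 0.0849
[ 0.60266429 -0.1855743   0.20519836] [ 3.13866997 -0.01058727 -0.12616289]
```

View pics/w12.png

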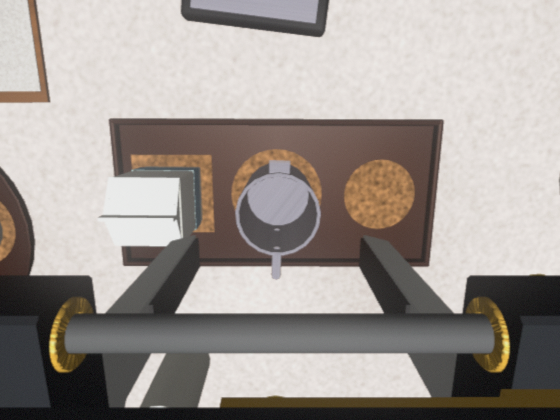

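The pitcher stands on the big round mark (mark 232–322 wide, body centred at 277). Last is the tall cup.

```bash
python3 -m inch '[{"linear":[-0.3,0.2,0],"twist":0,"gripper":0.9},{"linear":[-0.6,0.4,0],"twist":0,"gripper":0.9},{"linear":[-0.9,0.6,0],"twist":0,"gripper":0.9},{"linear":[-1,0.7,0],"twist":0,"gripper":0.9}]'
python3 -m inch '[{"linear":[-0.3,0.2,0],"twist":0,"gripper":0.9},{"linear":[-0.6,0.4,0],"twist":0,"gripper":0.9},{"linear":[-0.82,0.58,0],"twist":0,"gripper":0.9},{"linear":[-0.82,0.58,0],"twist":0,"gripper":0.9},{"linear":[-0.82,0.58,0],"twist":0,"gripper":0.9}]'
python3 -c "
from h import *
s=snap('wrist','w13.png');o=robot.get_obs();print(o['tool_pos'],o['ee_rot'])"
```

```text
time: 25.8
tool_pos: [0.4966, -0.1126, 0.1976]
ee_rot: [-3.14, 0.004, -0.126]
wrist_force: [0.7, 0.9, 0.0]
width: 0.0847
time: 26.22
tool_pos: [0.4175, -0.056, 0.1987]
ee_rot: [3.141, -0.0, -0.125]
wrist_force: [0.4, -0.1, 0.3]
width: 0.0842
[ 0.41823665 -0.05660578  0.198886  ] [ 3.14118925e+00 -2.36358286e-04 -1.25720103e-01]
```

View pics/w13.png

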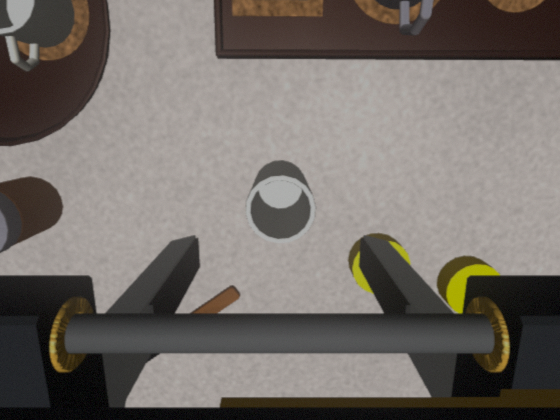

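The tall cup's rim is centred at (280,209), well clear of its neighbours.

```bash
python3 -c "
from h import *
s=W('w13.npz');print(wray(s,280.5,209,.1))"
python3 -m inch '[{"linear":[0.02,-0.01,-0.3],"twist":0,"gripper":0.9},{"linear":[0.02,-0.01,-0.6],"twist":0,"gripper":0.9},{"linear":[0.02,-0.01,-0.9],"twist":0,"gripper":0.9},{"linear":[0.02,-0.01,-1],"twist":0,"gripper":0.9},{"linear":[0.02,-0.01,-1],"twist":0,"gripper":0.9}]'
python3 -m inch '[{"linear":[0,0,-0.25],"twist":0,"gripper":0.9},{"linear":[0,0,-0.36],"twist":0,"gripper":0.9},{"linear":[0,0,-0.36],"twist":0,"gripper":0.9},{"linear":[0,0,-0.36],"twist":0,"gripper":0},{"linear":[0,0,-0.36],"twist":0,"gripper":0},{"linear":[0,0,-0.36],"twist":0,"gripper":0},{"linear":[0,0,-0.36],"twist":0,"gripper":0},{"linear":[0,0,-0.36],"twist":0,"gripper":0},{"linear":[0,0,-0.36],"twist":0,"gripper":0},{"linear":[0,0,-0.36],"twist":0,"gripper":0}]'
```

```text
[ 0.42176073 -0.0583897   0.1       ]
time: 26.68
tool_pos: [0.4185, -0.0576, 0.0959]
ee_rot: [-3.141, 0.008, -0.127]
wrist_force: [0.1, 0.3, -0.3]
width: 0.0847
time: 27.52
tool_pos: [0.4208, -0.0577, 0.0643]
ee_rot: [3.141, -0.002, -0.126]
wrist_force: [-0.0, 0.5, 3.2]
width: 0.0519
```

```bash
python3 -m inch '[{"linear":[0,0,0.3],"twist":0,"gripper":0},{"linear":[0,0,0.6],"twist":0,"gripper":0},{"linear":[0,0,0.9],"twist":0,"gripper":0},{"linear":[0,0,1],"twist":0,"gripper":0},{"linear":[0,0,1],"twist":0,"gripper":0}]'
python3 -m inch '[{"linear":[0,-0.2,0.4],"twist":0,"gripper":0},{"linear":[0.2,-0.5,0.4],"twist":0,"gripper":0},{"linear":[0.4,-0.8,0.4],"twist":0,"gripper":0},{"linear":[0.5,-1,0.4],"twist":0,"gripper":0}]'
python3 -m inch '[{"linear":[0.2,-0.4,0],"twist":0,"gripper":0},{"linear":[0.4,-0.7,0],"twist":0,"gripper":0},{"linear":[0.6,-0.9,0],"twist":0,"gripper":0},{"linear":[0.6,-0.9,0],"twist":0,"gripper":0}]'
python3 -m inch '[{"linear":[0.3,-0.3,0],"twist":0,"gripper":0},{"linear":[0.52,-0.4,0],"twist":0,"gripper":0},{"linear":[0.52,-0.4,0],"twist":0,"gripper":0},{"linear":[0.52,-0.4,0],"twist":0,"gripper":0}]'
python3 -c "
from h import *
s=snap('wrist','w14.png');o=robot.get_obs();print(o['tool_pos'],o['ee_rot'])"
```

```text
time: 27.93
tool_pos: [0.422, -0.0581, 0.1662]
ee_rot: [3.141, -0.006, -0.126]
wrist_force: [-0.0, 1.2, -2.1]
width: 0.0517
time: 28.27
tool_pos: [0.4709, -0.1596, 0.2011]
ee_rot: [3.141, 0.002, -0.127]
wrist_force: [0.0, 0.4, -1.1]
width: 0.0513
time: 28.6
tool_pos: [0.5313, -0.2512, 0.1978]
ee_rot: [-3.141, 0.005, -0.13]
wrist_force: [-1.0, -0.5, -3.6]
width: 0.0517
time: 28.93
tool_pos: [0.5816, -0.287, 0.1993]
ee_rot: [-3.139, 0.006, -0.126]
wrist_force: [-0.5, -0.3, -1.6]
width: 0.0517
[ 0.58132481 -0.28669858  0.20062534] [-3.13935974  0.00490263 -0.12583691]
```

View pics/w14.png

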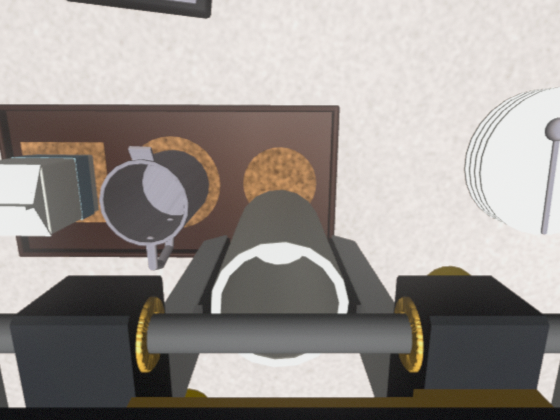

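The cup is lined up with the small mark (244–315 wide, centre u=280).

```bash
python3 -m inch '[{"linear":[0.03,0,-0.3],"twist":0,"gripper":0},{"linear":[0.03,0,-0.6],"twist":0,"gripper":0},{"linear":[0.03,0,-0.85],"twist":0,"gripper":0},{"linear":[0.03,0,-1],"twist":0,"gripper":0},{"linear":[0.03,0,-1],"twist":0,"gripper":0},{"linear":[0.03,0,-1],"twist":0,"gripper":0}]'
python3 -m inch '[{"linear":[0,0,-0.15],"twist":0,"gripper":0},{"linear":[0,0,-0.26],"twist":0,"gripper":0},{"linear":[0,0,-0.29],"twist":0,"gripper":0},{"linear":[0,0,-0.29],"twist":0,"gripper":0},{"linear":[0,0,-0.29],"twist":0,"gripper":0}]'
```

```text
time: 29.48
tool_pos: [0.584, -0.2864, 0.1027]
ee_rot: [-3.14, 0.003, -0.126]
wrist_force: [-0.9, -0.4, -1.4]
width: 0.0517
time: 29.9
tool_pos: [0.5855, -0.2877, 0.0752]
ee_rot: [3.141, -0.001, -0.126]
wrist_force: [-0.4, 0.3, -2.5]
width: 0.052
```

```bash
python3 -m inch '[{"linear":[0,0,-0.03],"twist":0,"gripper":0},{"linear":[0,0,-0.055],"twist":0,"gripper":0},{"linear":[0,0,-0.065],"twist":0,"gripper":0},{"linear":[0,0,-0.065],"twist":0,"gripper":0}]'
python3 -m inch '[{"linear":[0,0,-0.01],"twist":0,"gripper":0},{"linear":[0,0,-0.01],"twist":0,"gripper":0},{"linear":[0,0,-0.01],"twist":0,"gripper":0.75},{"linear":[0,0,-0.01],"twist":0,"gripper":0.75},{"linear":[0,0,-0.01],"twist":0,"gripper":0.75},{"linear":[0,0,-0.01],"twist":0,"gripper":0.75},{"linear":[0,0,-0.01],"twist":0,"gripper":0.75}]'
python3 -m inch '[{"linear":[0,0,0.2],"twist":0,"gripper":0.75},{"linear":[0,0,0.5],"twist":0,"gripper":0.75},{"linear":[0,0,0.9],"twist":0,"gripper":0.75},{"linear":[0,0,1],"twist":0,"gripper":0.75}]'
python3 -m inch '[{"linear":[0,0,0.4],"twist":0,"gripper":0.75},{"linear":[0,0,0.4],"twist":0,"gripper":0.75}]'
python3 -m inch '[{"linear":[-0.3,-0.2,0],"twist":0,"gripper":0.75},{"linear":[-0.6,-0.5,0],"twist":0,"gripper":0.75},{"linear":[-1,-0.9,0],"twist":0,"gripper":0.75},{"linear":[-1,-0.9,0],"twist":0,"gripper":0.75}]'
python3 -m inch '[{"linear":[-0.3,-0.2,0],"twist":0,"gripper":0.75},{"linear":[-0.6,-0.5,0],"twist":0,"gripper":0.75},{"linear":[-1,-0.9,0],"twist":0,"gripper":0.75},{"linear":[-1,-0.9,0],"twist":0,"gripper":0.75},{"linear":[-1,-0.9,0],"twist":0,"gripper":0.75}]'
python3 - <<'E'
from h import *
s=snap('top','t2.png');snap('side','s2.png'); img=s['image']
cv2.imwrite('pics/t2c.png',cv2.resize(img[110:290,80:440],None,fx=2.2,fy=2.2,interpolation=cv2.INTER_CUBIC)[...,::-1])
E
```

```text
time: 30.23
tool_pos: [0.5855, -0.2878, 0.0684]
ee_rot: [3.141, -0.0, -0.126]
wrist_force: [1.0, -0.3, -0.7]
width: 0.0519
time: 30.82
tool_pos: [0.5853, -0.2876, 0.0666]
ee_rot: [-3.142, 0.0, -0.126]
wrist_force: [0.4, -0.1, 1.0]
width: 0.0702
time: 31.15
tool_pos: [0.5877, -0.2891, 0.1743]
ee_rot: [3.137, -0.01, -0.126]
wrist_force: [0.7, -0.8, 1.3]
width: 0.0704
time: 31.32
tool_pos: [0.5879, -0.2892, 0.2156]
ee_rot: [3.136, -0.013, -0.126]
wrist_force: [0.2, 0.1, 2.1]
width: 0.0705
time: 31.65
tool_pos: [0.482, -0.3809, 0.2068]
ee_rot: [3.139, 0.001, -0.13]
wrist_force: [0.3, -0.1, -0.2]
width: 0.0704
time: 32.07
tool_pos: [0.3822, -0.4706, 0.2064]
ee_rot: [3.14, 0.001, -0.132]
wrist_force: [0.8, 0.1, 0.3]
width: 0.0702
```

View pics/t2c.png

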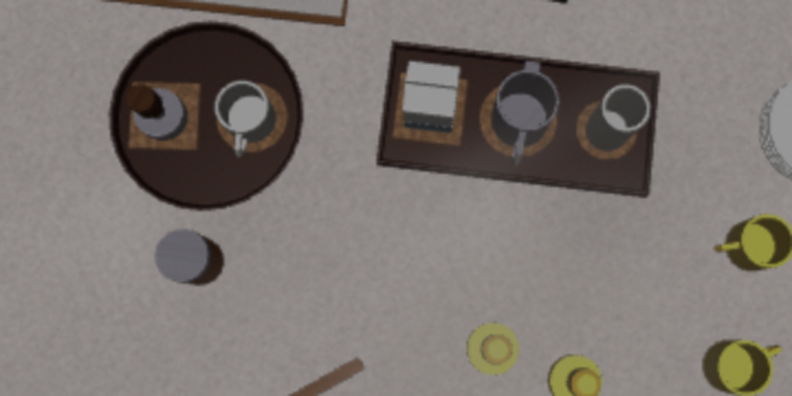

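View pics/s2.png

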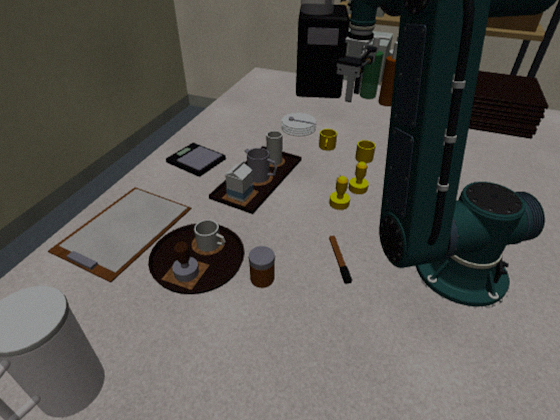

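Everything is standing and clear of the arm. I'll check positions numerically from the top depth image.

```bash
python3 - <<'E'
from h import *
from scipy.optimize import least_squares
s=W('t2.npz');P=cloud(s).reshape(-1,3)
ra=-.128; rc=np.array([.600,-.1838]); oa=-.027; oc=np.array([.606,.184])
L=lambda p,c,a:np.array([[np.cos(a),np.sin(a)],[-np.sin(a),np.cos(a)]])@(p-c)
def circ(n,g,r,zl,zh,c0,a):
    q=P[(P[:,2]>zl)&(P[:,2]<zh)]; q=q[np.hypot(*(q[:,:2]-g).T)<r+.012][:,:2]
    c=least_squares(lambda p:np.hypot(*(q-p).T)-r+.0015,g,loss='soft_l1',f_scale=.002).x
    e,_=cv2.minEnclosingCircle((q*1000).astype(np.float32))
    print(n,len(q),c.round(4),'tray',(L(c,c0,a)*1000).round(1),'enclosing',(L(np.array(e)/1000,c0,a)*1000).round(1))
circ('pitcher',np.array([.6007,-.1842]),.034,.083,.11,rc,ra)
circ('latte',np.array([.5856,-.288]),.026,.098,.12,rc,ra)
circ('esp',np.array([.605,.133]),.030,.055,.075,oc,oa)
for n,g,r,zl,zh,c0,a in [('tamper top',[.607,.237],.025,.085,.12,oc,oa),('tamper base',[.607,.237],.04,.022,.04,oc,oa),('carton',[.613,-.08],.05,.07,.12,rc,ra),('jar',[.4337,.1893],.04,.07,.1,np.zeros(2),0)]:
    q=P[(P[:,2]>zl)&(P[:,2]<zh)];q=q[np.hypot(*(q[:,:2]-g).T)<r][:,:2]
    (x,y),wh,an=cv2.minAreaRect((q*1000).astype(np.float32)); print(n,len(q),(L(np.array([x,y])/1000,c0,a)*1000).round(1),np.round(wh,1),round(an,1))
E
```

```text
pitcher 173 [ 0.599  -0.1843] tray [-0.9 -0.7] enclosing [ 2.6 -4.8]
latte 137 [ 0.5846 -0.2867] tray [  -2.1 -104.1] enclosing [  -1.3 -104. ]
esp 131 [0.6026 0.1332] tray [ -2.  -50.9] enclosing [ -1.6 -50.5]
tamper top 135 [-2.7 52.2] [29.3 28.9] 0.6
tamper base 279 [-4.8 50.4] [52.1 56.4] 51.3
carton 568 [1.000e-01 1.049e+02] [55.9 57.3] 82.3
jar 482 [433.4 189.2] [56.8 56.3] 63.3
```

All within about 5 mm, and the jar hasn't moved. Handing in.

```bash
python3 -c "
from h import *
o=robot.get_obs();print(o['time'],o['qvel'].round(3));print(robot.close_job())"
```

```text
32.1667 [ 0.04  -0.002 -0.     0.004  0.003  0.   ]
the job is handed in; nothing more can be done
None
```

I placed all five things on their marks and handed the job in at about 32 s of the 128 s allowed. The hand-in gives no verdict, so what follows is from my own last measurements.

The carton, pitcher and tall cup are on the rectangular tray, and the tamper and low cup are on the round tray. In the last depth check every centre was within about 5 mm of its mark, and everything stood upright in both the top and side views.

- **Sugar jar:** it measured within 1 mm of where it started, and the yellow look-alikes were left alone.
- **Disagreements:** two measurements did not agree exactly, both still well inside the 14 mm limit:
    - The tamper's base fit read (-4.8, 50.4) mm, against (-2.7, 52.2) mm at its top. The base is partly hidden from that camera.
    - The pitcher's two fits differed by about 4 mm because of its spout.
- **Gripper:** it was open and well clear of everything, with no contact force showing.

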